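# Clear the cover plate and slide the parts tray home

### The job

The aluminium cover plate leaning on the front of the grey rack blocks its empty bottom slot. First take the cover plate away and lean it, steeply, against the dark angle plate on the bench without letting it fall flat; then slide the loaded steel tray, handle outwards, into the rack's bottom slot until it is fully home, with both parts still in it. Leave the oil can, the jar and the end cap where they stand.

Things in the scene. Friction and masses are not known exactly. Their poses are not given: they have to be found in the camera images.
- cover: Loose flat aluminium plate, 8 thick (x) x 110 wide (y) x 190 mm long (z), 0.45 kg, bolt holes along its long edges. Starts 22 degrees off vertical, short edge on the bench, leaning on the front edge of the rack's roof. Origin: centre of its lower short edge; x is normal to its face (towards the rack at the start), z up its length.
- cover_top (a point): Centre of the cover plate's upper short edge, 190 mm along its z. The top 50 mm stand above the rack's roof at the start and can be pinched across the 8 mm thickness, with the tool tilted along the lean.
- rack: Fixed grey steel rack, 158 deep x 120 wide x 125 mm high. Origin on the bench, centre of the slot; x points into the slot. Bottom slot: floor is the bench, 108 mm wide, mouth at x = -65, back stop at x = +65 mm; shelf underside 63 mm up; a 10 mm wide lip along each cheek, underside 38 mm up, runs over the tray's rims. Tray is home when its origin and x axis match the rack's.
- rack_mouth (a point): Centre of the slot's mouth, at bench level, in the plane of the rack's front. Two lead-in flares, 34 mm high, stand out 18 mm in front of it and widen the way in to about 124 mm. The roof, 5 mm thick, top 125 mm up, also overhangs the mouth by 18 mm (an eave); the cover leans on its front edge.
- tray: Loose open steel tray, 130 long (x) x 100 wide (y) x 30 mm high, walls and floor 3 mm, 0.25 kg empty, flat on the bench. Origin: centre of its underside; +x is the end that enters the rack first. Too end-heavy to be carried by its handle: slide it along the bench.
- tray_grip (a point): Grip point in the tray's handle, at x = -93, y = 0, z = 40 mm of the tray. The handle is a black upright fin on the -x end, 14 mm thick (y), from x = -65 to -115 mm, 21 to 51 mm above the bench. Once the tray is home the fin sticks out 50 mm in front of the rack, partly under the roof's eave, so the tool must lean back.
- hub: Loose dark steel flanged hub lying in the tray: flange 60 mm diameter x 10 mm, boss 34 mm diameter, 40 mm high in all, 0.16 kg. Origin: centre of its underside.
- bearing: Loose steel ring in the tray, 48 mm outside, 24 mm inside diameter, 16 mm high, 0.08 kg. Origin: centre of its underside.
- angle_plate: Fixed dark steel angle plate, footprint 90 (x) x 120 mm (y). Its upright wall, 12 mm thick, 120 mm wide and 125 mm high, has its plain front face at x = -45 mm, looking along -x; behind it are a 12 mm thick base and two ribs. Origin: centre of its underside.
- angle_face_top (a point): Middle of the top edge of the angle plate's plain front face.
- oil_can: Bystander: steel oil bottle with black cap, 48 mm diameter, 125 mm high; origin at its underside.
- jar: Bystander: amber glass jar, 56 mm diameter, 85 mm high; origin at its underside.
- end_cap: Bystander: aluminium gearbox end cap standing on the rack's roof, behind the cover plate: 60 mm diameter flange, 26 mm high; origin at its underside.

How it is judged:
On the way, in this order (a step that is already met when the one before it is completed fails the run):
1. the cover plate leans on the angle plate, released ((angle between cover's own x axis and vertical between 0.85 and 1.46 rad or angle between cover's own x axis and vertical between 1.68 and 2.29 rad) and contact force between cover and angle_plate above 0.08 N and contact force between cover and the fingers below 0.05 N and linear speed of cover below 0.02 m/s and height (world z) of each of cover_top, cover below 0.2 m), for 0.2 s.
2. the loaded tray is fully home in the rack's bottom slot (x of tray in the frame of rack between -0.007 and 0.006 m and y of tray in the frame of rack between -0.007 and 0.007 m and angle between the x axis of tray and the x axis of rack, either way round below 0.08 rad and angle between tray's own z axis and vertical below 0.06 rad and linear speed of tray below 0.02 m/s and x of hub in the frame of tray between -0.063 and 0.063 m and y of hub in the frame of tray between -0.048 and 0.048 m and z of hub in the frame of tray between -0.003 and 0.05 m and x of bearing in the frame of tray between -0.063 and 0.063 m and y of bearing in the frame of tray between -0.048 and 0.048 m and z of bearing in the frame of tray between -0.003 and 0.05 m), for 0.2 s.
At the end, for the whole second after the job is handed in: The cover plate leans at rest against the angle plate (touching it, 6.5 to 41 degrees from vertical, its edges below 200 mm), let go; the tray lies flat in the rack's bottom slot within 7 mm of fully home and 7 mm sideways, aligned within 4.5 degrees, with the hub and the bearing ring still in it (all of step 1 and all of step 2).
It fails at once if a bystander (oil can, jar or end cap) moved more than 30 mm (distance of any of oil_can, jar, end_cap from where it was at the start of the episode above 0.03 m).
It fails at once if the cover plate falls or is laid flat (angle between cover's own x axis and vertical below 0.3 rad or angle between cover's own x axis and vertical above 2.84 rad).
It also fails if it takes over 72 s, if anything falls off the work surface, if the arm or the gripper's body presses on something with over 40 N, if the wrist force passes 120 N, or if a joint passes its speed limit or range.

### The arm

A 7-joint arm with a two-finger parallel gripper is mounted at the origin on the work surface. World frame = base frame: x ahead of the robot, y to its left, z up, the work surface at z = 0. Lengths are in m, angles in rad, forces in N, time in s.
With the tool pointing down it reaches from about 0.4 to 0.85 m from the base axis. Payload 10.4 kg.
Tool frame: the origin (TCP) lies midway between the tips of the shut fingers; the grasp point (between the pads) lies r.grip_point_offset behind it (r.grip_point_offset is the distance from the TCP to the grasp point, in m); z points along the fingers, y is the line along which they close (so a half turn about z gives the same grasp; the last joint's range is limited). The gripper opens to 87 mm and grips with 3 to 60 N. Pads are 19 mm wide; open, the fingers measure 117 mm over their backs; the gripper's body (75 mm by 190 mm) begins 51 mm behind the grasp point.
Start: joints at [-1.279, 0.332, -0.065, 1.46, 0.022, 1.35, -0.088], TCP at [0.194, 0.594, 0.223] pointing down, gripper open.
Joint ranges: [-2.6, 2.6], [-0.5, 2.12], [-1.47, 1.34], [0.16, 2.42], [-1.27, 4.41], [0.06, 2.06], [-2.6, 2.6]. Speed limits (rad/s): [2.22, 2.22, 2.79, 2.79, 3.14, 3.14, 3.14].

### API

Orientations are given as a unit quaternion [x, y, z, w].
In Python, from bench import r gives the robot as it stands.
- The arm moves only by the tool play_rows, never from a script. Its arguments are lists of equal length, an entry for each row: "claw": the closure, from 0 (fully open) to 1 (shut); "delta_pos": the shift along the tool's x, y, z scaled (see below), a list of three; "delta_rot": the turn, a rotation vector about the tool's x, y, z scaled (see below), a list of three. A call has 1 to 8 rows; each row shifts and turns the commanded pose from where the row before left it, along the tool's axes as they then stand; what a row does not reach is not made up. The controller multiplies each number of a shift by 200 mm and each number of a turn by pi rad. A row lasts 1/10 s, in which the tool goes at most 50 mm and 8.59 degrees, less where a joint would pass 70% of its speed; a pose out of reach is approached as far as the arm can. A call with a number of a shift or a turn outside -1 to 1 is refused whole. A call with a gripper value outside its range is refused whole. The fingers move at their own pace and stop on an object; "squeeze" is the grip in N (left out, the last holds). Time passes only in rows, so rows that do not move let the fingers close. It gives the time, the measured TCP pose, the force, the opening and the grip force at its end, in the units of the state.
- r.read_state(): the state, without advancing time (a new reading comes with each control period).
- r.camera(name): name is "side" or "top"; returns a dict with "pixels" (420x560x3 uint8, red, green, blue), "camera_matrix" (3x3 intrinsics, pixels), "cam_to_world" (4x4, takes a point from camera to world coordinates). Camera axes: x right, y up, looking along -z (the intrinsics and any distortion apply to the point x, -y, -z); pixel columns grow to the right and rows downward; lengths in m; the calibration is good to about 2 mm. A picture is of the moment at which its call begins. There is no depth.
- r.close_job(): hands the job in; it is judged then, once.
The state is a dict: "time": time; "joint_positions": joint angles; "joint_vel": joint speeds; "joint_torque": joint torques, N m; "ee_pos": TCP position; "eef_rot": TCP orientation; "ft_force": force on the tool from outside, world axes, zero at the start; "torque": the same for the moment, N m; "width": finger opening in m; "grip_force": force on a finger pad.
Only numpy, scipy, OpenCV 4.12 (cv2) and the standard library are available. Lean on these libraries where they do the work, as an engineer would, in place of code of your own. Each camera call takes 0.05 s, during which the arm holds its last target. There are 200 camera calls.

## Working session

There is one attempt and no reset: what is moved stays moved. The work goes in short steps, Python scripts to look and compute and a tool call to move; the robot and the scene stay as the last step left them, time stands still between calls to the robot, and variables do not carry over. Pictures are saved under pics/ and viewed, at most 10 in all, crops included, and the job is handed in when it is done.

Besides the shell and the picture viewer there is one more tool, called after "Call:" in YAML: its name, and indented under it one key for each argument. play_rows: Moves the arm, as the interface text tells. Shifts and turns lie within -1 to 1; 1 stands for 200 mm of shift or pi rad of turn. Its arguments: {"type":"object","properties":{"claw":{"type":"array"},"delta_pos":{"type":"array"},"delta_rot":{"type":"array"},"squeeze":{"type":"number"}},"required":["claw","delta_pos","delta_rot"]}

```bash
mkdir -p pics; ls
python3 - <<'E'
from bench import r
import cv2,numpy as np
s=r.read_state();print({k:np.round(v,3).tolist() for k,v in s.items()},r.grip_point_offset)
for n in("side","top"):
    c=r.camera(n);cv2.imwrite(f"pics/{n}0.png",c["pixels"][:,:,::-1]);np.savez(f"{n}0.npz",**c);print(n,c["camera_matrix"].round(1).tolist(),c["cam_to_world"].round(3).tolist(),c.keys())
E
```

```text
pics
{'time': 0.0, 'joint_positions': [-1.279, 0.333, -0.065, 1.461, 0.022, 1.35, -0.089], 'joint_vel': [-0.0, -0.001, 0.001, -0.002, -0.001, 0.0, -0.0], 'joint_torque': [-0.001, -62.323, 0.024, -38.99, -0.061, 0.039, 0.0], 'ee_pos': [0.193, 0.594, 0.222], 'eef_rot': [0.157, 0.988, -0.001, -0.0], 'ft_force': [-0.089, -0.444, -0.059], 'torque': [0.009, 0.003, 0.03], 'grip_force': 0.0, 'width': 0.087} 0.0187
side [[512.5, 0.0, 278.9], [0.0, 512.5, 196.8], [0.0, 0.0, 1.0]] [[0.962, 0.156, -0.225, 0.342], [-0.274, 0.55, -0.789, -0.968], [0.0, 0.821, 0.571, 0.814], [0.0, 0.0, 0.0, 1.0]] dict_keys(['pixels', 'camera_matrix', 'cam_to_world'])
top [[504.1, 0.0, 274.9], [0.0, 504.1, 213.1], [0.0, 0.0, 1.0]] [[-0.022, 0.989, -0.146, 0.448], [-1.0, -0.022, 0.001, -0.02], [-0.002, 0.146, 0.989, 1.342], [0.0, 0.0, 0.0, 1.0]] dict_keys(['pixels', 'camera_matrix', 'cam_to_world'])
```

View pics/side0.png

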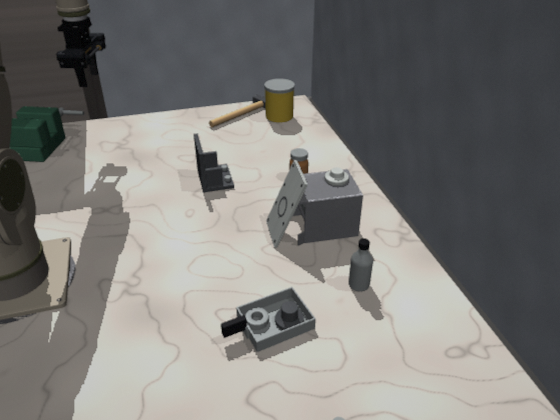

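View pics/top0.png

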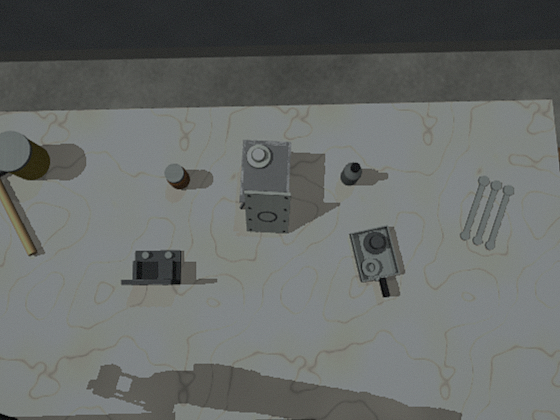

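Run:
```python
import cv2,numpy as np
t=cv2.imread("pics/top0.png");s=cv2.imread("pics/side0.png")
f=lambda i:np.clip(i.astype(float)*1.6,0,255).astype('uint8')
cv2.imwrite("pics/a.png",np.hstack([f(cv2.resize(t[130:240,235:300],None,fx=5,fy=5,interpolation=2)),f(cv2.resize(t[220:330,115:190],None,fx=5,fy=5,interpolation=2))])) 
cv2.imwrite("pics/b.png",np.hstack([f(cv2.resize(t[220:300,340:410],None,fx=6,fy=6,interpolation=2)),cv2.resize(s[285:365,215:277],None,fx=6,fy=6,interpolation=2)][:1]+[]))
```

```text
(no output)
```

View pics/a.png

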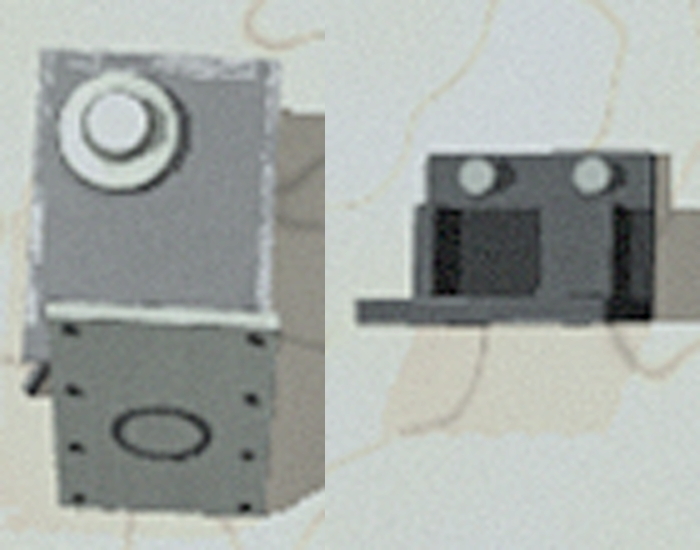

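View pics/b.png

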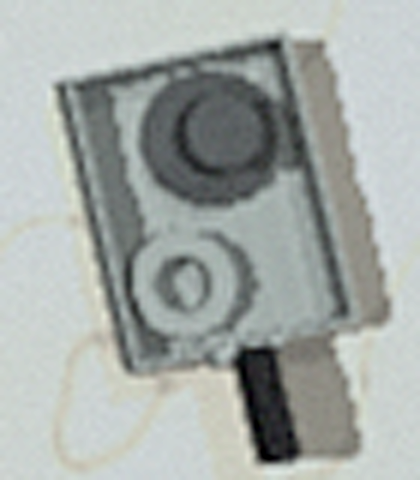

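```bash
cat > h.py <<'E'
import numpy as np
def ray(c,uv,z):
    K=c["camera_matrix"];T=c["cam_to_world"]
    d=np.linalg.inv(K)@[uv[0],uv[1],1];d=T[:3,:3]@(d*[1,-1,-1]);o=T[:3,3]
    return o+d*(z-o[2])/d[2]
E
python3 - <<'E'
from h import *
c=np.load("top0.npz")
def p(n,u,v,z,ox,oy,k):print(n,(ray(c,((u+.5)/k-.5+ox,(v+.5)/k-.5+oy),z)*1e3).round(1)[:2])
A=(235,130,5)
for n,u,v,z in[("roofBL",42,48,.125),("roofBR",278,60,.125),("roofLfront",28,305,.125),("roofR",262,310,.125),("covTopL back",48,302,.178),("covTopR back",279,315,.178),("covTopL front",48,318,.175),("covTopR front",279,328,.175),("covBL",61,510,0.),("covBR",265,516,0.),("cap",118,122,.026+.125),("capfl",120,128,.135)]:p(n,u,v,z,*A)
B=(115-65,220,5)
for n,u,v,z in[("wallL",356,324,.125),("wallR",607,322,.125),("wallLb",356,300,.125),("baseBL",430,155,.012),("baseBR",655,155,.012)]:p(n,u,v,z,*B)
C=(340,220,6)
for n,u,v,z in[("t+L",60,82,.03),("t+R",288,38,.03),("t-R",352,318,.03),("t-L",130,372,.03),("hend",278,460,.051),("hstart",257,347,.051)]:p(n,u,v,z,*C)
E
```

```text
roofBL [815.7  54. ]
roofBR [806.9 -63.5]
roofLfront [685.4  62.6]
roofR [680.3 -52.3]
covTopL back [676.2  49.5]
covTopR back [667.6 -58.8]
covTopL front [669.2  49.8]
covTopR front [662.  -58.8]
covBL [597.7  54.7]
covBR [592.1 -54.4]
cap [769.8  16. ]
capfl [771.1  15.5]
wallL [463.5 350.8]
wallR [461.8 230.7]
wallLb [474.8 351.1]
baseBL [552.4 348.2]
baseBR [549.8 229.4]
t+L [ 584.1 -215.6]
t+R [ 601.1 -316. ]
t-R [ 479.2 -336.9]
t-L [ 458.3 -240.2]
hend [ 420.  -297.2]
hstart [ 467.4 -290.9]
```

```bash
cat >> h.py <<'E'
from scipy.spatial.transform import Rotation as Ro
GO=.0187
def orient(yaw,lean):  # tool y = horizontal dir yaw (tilted), tool z = -(up leaning by lean towards yaw)
    c,s=np.cos(yaw),np.sin(yaw);zc=np.array([np.sin(lean)*c,np.sin(lean)*s,np.cos(lean)])
    y=np.array([np.cos(lean)*c,np.cos(lean)*s,-np.sin(lean)]);z=-zc
    return Ro.from_matrix(np.c_[np.cross(y,z),y,z])
def plan(tp,tR,n=None,skip=0,show=None,step=.04):
    from bench import r
    s=r.read_state();p=np.array(s["ee_pos"]);R=Ro.from_quat(s["eef_rot"])
    rv=(R.inv()*tR).as_rotvec();d=np.array(tp)-p
    n=n or int(max(np.ceil(np.linalg.norm(d)/step),np.ceil(np.degrees(np.linalg.norm(rv))/7),1))
    print("t",round(s["time"],2),"p",p.round(4),"n",n,"d",d.round(4),"rv deg",np.degrees(rv).round(2),"w",round(s["width"],4),"q",np.round(s["joint_positions"],2))
    q=rv/n/np.pi;P=[]
    for k in range(n):
        P.append((R.inv().apply(d/n)/.2).round(4).tolist());R=R*Ro.from_rotvec(rv/n)
    for i in range(0,n,8):print("pos",P[i:i+8])
    print("rot each",q.round(4).tolist())
F=np.array([.598,.0002,.0015]);YC=np.radians(-4.2);L=np.radians(22)
ZC=-orient(YC,L).as_matrix()[:,2]
E
python3 - <<'E'
from h import *
plan(F+ZC*(.172-GO+.11),orient(YC,L))
E
```

```text
t 0.1 p [0.1934 0.594  0.2218] n 20 d [ 0.503  -0.601   0.0238] rv deg [18.59 14.66 75.16] w 0.0868 q [-1.28  0.33 -0.06  1.46  0.02  1.35 -0.09]
pos [[-0.1661, -0.104, -0.0058], [-0.1725, -0.0929, -0.0064], [-0.1781, -0.0816, -0.0072], [-0.183, -0.0698, -0.0083], [-0.187, -0.0578, -0.0096], [-0.1903, -0.0456, -0.0112], [-0.1927, -0.0333, -0.013], [-0.1943, -0.0208, -0.015]]
pos [[-0.1951, -0.0083, -0.0173], [-0.195, 0.0042, -0.0198], [-0.194, 0.0166, -0.0224], [-0.1922, 0.0289, -0.0253], [-0.1896, 0.041, -0.0283], [-0.1861, 0.0529, -0.0314], [-0.1818, 0.0644, -0.0347], [-0.1768, 0.0756, -0.0382]]
pos [[-0.171, 0.0863, -0.0417], [-0.1644, 0.0966, -0.0453], [-0.1571, 0.1064, -0.0491], [-0.1492, 0.1156, -0.0528]]
rot each [0.0052, 0.0041, 0.0209]
```

Call:
play_rows:
  claw: [0.65,0.65,0.65,0.65,0.65,0.65,0.65,0.65]
  delta_pos:
    - [-0.166,-0.104,-0.006]
    - [-0.1725,-0.093,-0.0065]
    - [-0.178,-0.0815,-0.007]
    - [-0.183,-0.07,-0.008]
    - [-0.187,-0.058,-0.0095]
    - [-0.19,-0.0455,-0.011]
    - [-0.193,-0.033,-0.013]
    - [-0.194,-0.021,-0.015]
  delta_rot:
    - [0.0052,0.0041,0.0209]
    - [0.0052,0.0041,0.0209]
    - [0.0052,0.0041,0.0209]
    - [0.0052,0.0041,0.0209]
    - [0.0052,0.0041,0.0209]
    - [0.0052,0.0041,0.0209]
    - [0.0052,0.0041,0.0209]
    - [0.0052,0.0041,0.0209]

```text
time: 0.9
ee_pos: [0.3952, 0.3524, 0.2316]
eef_rot: [0.408, 0.909, -0.056, -0.061]
ft_force: [0.1, 0.5, 0.4]
width: 0.0338
grip_force: 0.0
```

Call:
play_rows:
  claw: [0.65,0.65,0.65,0.65,0.65,0.65,0.65,0.65]
  delta_pos:
    - [-0.195,-0.008,-0.017]
    - [-0.195,0.004,-0.02]
    - [-0.194,0.0165,-0.0225]
    - [-0.192,0.029,-0.025]
    - [-0.19,0.041,-0.028]
    - [-0.186,0.053,-0.0315]
    - [-0.182,0.0645,-0.035]
    - [-0.177,0.0755,-0.038]
  delta_rot:
    - [0.0052,0.0041,0.0209]
    - [0.0052,0.0041,0.0209]
    - [0.0052,0.0041,0.0209]
    - [0.0052,0.0041,0.0209]
    - [0.0052,0.0041,0.0209]
    - [0.0052,0.0041,0.0209]
    - [0.0052,0.0041,0.0209]
    - [0.0052,0.0041,0.0209]

```text
time: 1.7
ee_pos: [0.5962, 0.1121, 0.2404]
eef_rot: [0.627, 0.762, -0.108, -0.117]
ft_force: [-0.2, -0.0, -0.2]
width: 0.0303
grip_force: 0.0
```

Run:
```python
from h import *
plan(F+ZC*(.172-GO+.11),orient(YC,L))
```

```text
t 1.7 p [0.5962 0.1121 0.2404] n 4 d [ 0.1002 -0.1191  0.0052] rv deg [ 3.55  2.83 14.86] w 0.0303 q [-0.49  0.56  0.42  1.19 -0.24  1.75  0.1 ]
pos [[-0.1692, 0.0864, -0.0428], [-0.1627, 0.0964, -0.0462], [-0.1555, 0.106, -0.0498], [-0.1477, 0.115, -0.0533]]
rot each [0.0049, 0.0039, 0.0206]
```

Call:
play_rows:
  claw: [0.65,0.65,0.65,0.65,0.65]
  delta_pos:
    - [-0.169,0.0865,-0.043]
    - [-0.163,0.0965,-0.046]
    - [-0.1555,0.106,-0.05]
    - [-0.1475,0.115,-0.053]
    - [0,0,0]
  delta_rot:
    - [0.0049,0.0039,0.0206]
    - [0.0049,0.0039,0.0206]
    - [0.0049,0.0039,0.0206]
    - [0.0049,0.0039,0.0206]
    - [0,0,0]

```text
time: 2.2
ee_pos: [0.6971, -0.0118, 0.2412]
eef_rot: [0.721, 0.665, -0.133, -0.14]
ft_force: [-0.0, 0.1, -1.7]
width: 0.0304
grip_force: 0.0
```

Run:
```python
from h import *
from bench import r
import cv2
plan(F+ZC*(.172-GO),orient(YC,L),step=.02)
a=[r.camera(n)["pixels"][:,:,::-1] for n in("top","side")]
cv2.imwrite("pics/c.png",np.hstack([cv2.resize(a[0][80:280,180:340],None,fx=2.5,fy=2.5),cv2.resize(a[1][90:290,220:380],None,fx=2.5,fy=2.5)]))
```

```text
t 2.2 p [ 0.6971 -0.0118  0.2412] n 6 d [-0.0418  0.0078 -0.0975] rv deg [-0.24  0.13 -0.43] w 0.0304 q [-0.21  0.89  0.49  0.7  -0.36  1.99  0.02]
pos [[0.0041, -0.0019, 0.0886], [0.0041, -0.0019, 0.0886], [0.004, -0.002, 0.0886], [0.004, -0.002, 0.0886], [0.004, -0.0021, 0.0886], [0.004, -0.0022, 0.0886]]
rot each [-0.0002, 0.0001, -0.0004]
```

View pics/c.png

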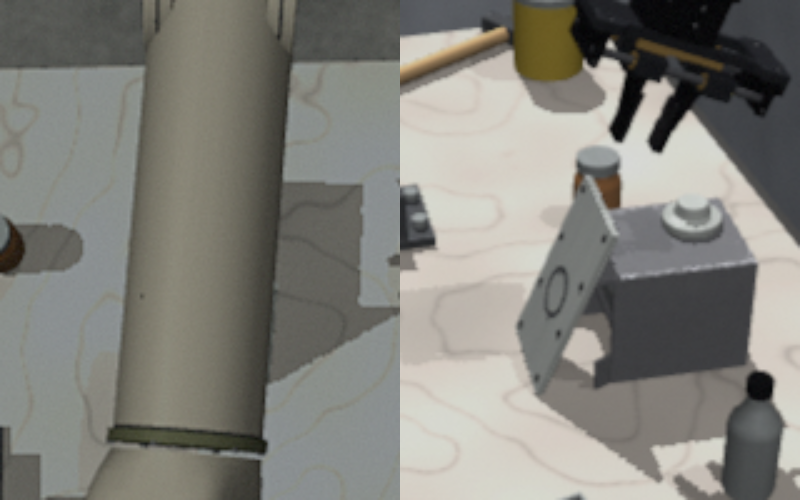

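Call:
play_rows:
  claw: [0.65,0.65,0.65,0.65,0.65,0.65,0.65]
  delta_pos:
    - [0.004,-0.002,0.0885]
    - [0.004,-0.002,0.0885]
    - [0.004,-0.002,0.0885]
    - [0.004,-0.002,0.0885]
    - [0.004,-0.002,0.0885]
    - [0.004,-0.002,0.0885]
    - [0,0,0]
  delta_rot:
    - [-0.0002,0.0001,-0.0004]
    - [-0.0002,0.0001,-0.0004]
    - [-0.0002,0.0001,-0.0004]
    - [-0.0002,0.0001,-0.0004]
    - [-0.0002,0.0001,-0.0004]
    - [-0.0002,0.0001,-0.0004]
    - [0,0,0]

```text
time: 3.0
ee_pos: [0.6529, 0.0046, 0.1474]
eef_rot: [0.715, 0.673, -0.127, -0.14]
ft_force: [-0.4, 0.4, -0.7]
width: 0.0302
grip_force: 0.0
```

Call:
play_rows:
  claw: [1,1,1,1,1,1]
  delta_pos:
    - [0,0,0]
    - [0,0,0]
    - [0,0,0]
    - [0,0,0]
    - [0,0,0]
    - [0,0,0]
  delta_rot:
    - [0,0,0]
    - [0,0,0]
    - [0,0,0]
    - [0,0,0]
    - [0,0,0]
    - [0,0,0]
  squeeze: 30

```text
time: 3.6
ee_pos: [0.6552, 0.0022, 0.1488]
eef_rot: [0.716, 0.672, -0.126, -0.139]
ft_force: [1.4, 0.2, 3.5]
width: 0.008
grip_force: 30.0
```

Run:
```python
from h import *
from bench import r
plan(F+ZC*(.172-GO)+[-.02,0.002,.06],orient(YC,L),step=.015)
```

```text
t 3.6 p [0.6552 0.0022 0.1488] n 4 d [-0.02   -0.0042  0.0548] rv deg [ 0.38 -0.08  0.59] w 0.008 q [-0.3   0.79  0.48  1.07 -0.32  1.73  0.06]
pos [[-0.0065, -0.0481, -0.0547], [-0.0066, -0.0482, -0.0546], [-0.0068, -0.0482, -0.0545], [-0.0069, -0.0483, -0.0545]]
rot each [0.0005, -0.0001, 0.0008]
```

Call:
play_rows:
  claw: [1,1,1,1,1]
  delta_pos:
    - [-0.0065,-0.048,-0.0545]
    - [-0.0065,-0.048,-0.0545]
    - [-0.007,-0.048,-0.0545]
    - [-0.007,-0.048,-0.0545]
    - [0,0,0]
  delta_rot:
    - [0.0005,-0.0001,0.0008]
    - [0.0005,-0.0001,0.0008]
    - [0.0005,-0.0001,0.0008]
    - [0.0005,-0.0001,0.0008]
    - [0,0,0]

```text
time: 4.1
ee_pos: [0.6353, -0.0025, 0.2061]
eef_rot: [0.719, 0.668, -0.129, -0.139]
ft_force: [0.0, 0.6, -3.8]
width: 0.0078
grip_force: 30.0
```

```bash
cat >> h.py <<'E'
def foot(F2,yawd,leand,along=.159,**k):
    o=orient(np.radians(yawd),np.radians(leand));plan(np.array(F2)-o.as_matrix()[:,2]*along,o,**k)
E
python3 - <<'E'
from h import *
foot([.42,.06,.06],-2,20)
E
```

```text
t 4.1 p [ 0.6353 -0.0025  0.2061] n 5 d [-0.161   0.0606  0.0033] rv deg [-1.84 -0.81 -2.07] w 0.0078 q [-0.31  0.71  0.5   1.07 -0.3   1.8   0.05]
pos [[0.0486, -0.1544, 0.0583], [0.0499, -0.1544, 0.0572], [0.0512, -0.1544, 0.0561], [0.0524, -0.1544, 0.0549], [0.0537, -0.1543, 0.0538]]
rot each [-0.002, -0.0009, -0.0023]
```

Call:
play_rows:
  claw: [1,1,1,1,1,1]
  delta_pos:
    - [0.0485,-0.1545,0.058]
    - [0.05,-0.1545,0.057]
    - [0.051,-0.1545,0.056]
    - [0.0525,-0.1545,0.055]
    - [0.0535,-0.1545,0.054]
    - [0,0,0]
  delta_rot:
    - [-0.002,-0.0009,-0.0023]
    - [-0.002,-0.0009,-0.0023]
    - [-0.002,-0.0009,-0.0023]
    - [-0.002,-0.0009,-0.0023]
    - [-0.002,-0.0009,-0.0023]
    - [0,0,0]
  squeeze: 40

```text
time: 4.7
ee_pos: [0.4704, 0.0604, 0.2073]
eef_rot: [0.707, 0.685, -0.122, -0.128]
ft_force: [0.5, 0.9, -3.7]
width: 0.0076
grip_force: 40.0
```

Run:
```python
from h import *
foot([.405,.29,.04],-1,20,n=8)
```

```text
t 4.7 p [0.4704 0.0604 0.2073] n 8 d [-0.011   0.2286 -0.0179] rv deg [-0.38 -0.4  -0.69] w 0.0076 q [-0.57  0.31  0.49  1.62 -0.18  1.61 -0.08]
pos [[0.1426, -0.0066, 0.0147], [0.1426, -0.0064, 0.0146], [0.1426, -0.0062, 0.0145], [0.1426, -0.006, 0.0144], [0.1427, -0.0058, 0.0142], [0.1427, -0.0056, 0.0141], [0.1427, -0.0054, 0.014], [0.1427, -0.0052, 0.0138]]
rot each [-0.0003, -0.0003, -0.0005]
```

Call:
play_rows:
  claw: [1,1,1,1,1,1,1,1]
  delta_pos:
    - [0.1425,-0.0066,0.0145]
    - [0.1425,-0.0064,0.0145]
    - [0.1425,-0.0062,0.0145]
    - [0.1425,-0.006,0.0145]
    - [0.1425,-0.0058,0.014]
    - [0.1425,-0.0056,0.014]
    - [0.1425,-0.0054,0.014]
    - [0.1425,-0.0052,0.014]
  delta_rot:
    - [-0.0003,-0.0003,-0.0005]
    - [-0.0003,-0.0003,-0.0005]
    - [-0.0003,-0.0003,-0.0005]
    - [-0.0003,-0.0003,-0.0005]
    - [-0.0003,-0.0003,-0.0005]
    - [-0.0003,-0.0003,-0.0005]
    - [-0.0003,-0.0003,-0.0005]
    - [-0.0003,-0.0003,-0.0005]

```text
time: 5.5
ee_pos: [0.464, 0.2877, 0.1883]
eef_rot: [0.704, 0.689, -0.122, -0.122]
ft_force: [-1.0, 0.4, -4.3]
width: 0.0077
grip_force: 40.0
```

Call:
play_rows:
  claw: [1,1]
  delta_pos:
    - [0,0,0]
    - [0,0,0]
  delta_rot:
    - [0,0,0]
    - [0,0,0]

```text
time: 5.7
ee_pos: [0.4637, 0.287, 0.1881]
eef_rot: [0.703, 0.69, -0.122, -0.122]
ft_force: [-0.7, 0.5, -4.6]
width: 0.0076
grip_force: 40.0
```

Run:
```python
from h import *
from bench import r
import cv2
foot([.408,.29,.006],-1,20,step=.01)
a=[r.camera(n)["pixels"][:,:,::-1] for n in("top","side")]
cv2.imwrite("pics/d.png",np.hstack([cv2.resize(a[0][150:350,60:220],None,fx=2.5,fy=2.5),cv2.resize(a[1][80:280,130:290],None,fx=2.5,fy=2.5)]))
```

```text
t 5.7 p [0.4637 0.287  0.1881] n 4 d [-0.0014  0.0021 -0.0327] rv deg [ 0.16  0.18 -0.16] w 0.0076 q [-0.8   0.43  0.36  1.48 -0.3   1.58 -0.41]
pos [[0.0027, 0.0122, 0.039], [0.0027, 0.0122, 0.039], [0.0027, 0.0123, 0.039], [0.0026, 0.0123, 0.039]]
rot each [0.0002, 0.0002, -0.0002]
```

View pics/d.png

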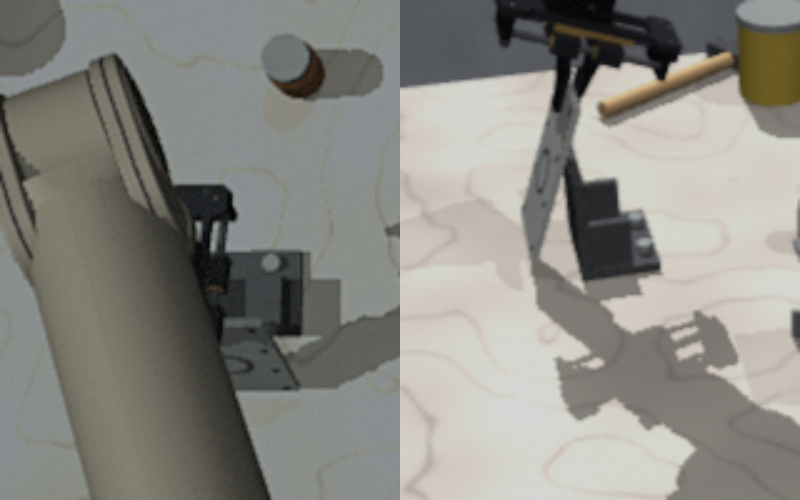

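Call:
play_rows:
  claw: [1,1,1,1,1]
  delta_pos:
    - [0.003,0.012,0.039]
    - [0.003,0.012,0.039]
    - [0.003,0.012,0.039]
    - [0.003,0.012,0.039]
    - [0,0,0]
  delta_rot:
    - [0,0,0]
    - [0,0,0]
    - [0,0,0]
    - [0,0,0]
    - [0,0,0]

```text
time: 6.3
ee_pos: [0.4614, 0.2889, 0.1545]
eef_rot: [0.704, 0.689, -0.123, -0.122]
ft_force: [0.6, 0.5, -3.7]
width: 0.0075
grip_force: 40.0
```

Call:
play_rows:
  claw: [1,1,1]
  delta_pos:
    - [0,0.005,0.01]
    - [0,0.002,0.005]
    - [0,0,0]
  delta_rot:
    - [0,0,0]
    - [0,0,0]
    - [0,0,0]

```text
time: 6.6
ee_pos: [0.4625, 0.2891, 0.1528]
eef_rot: [0.704, 0.689, -0.121, -0.122]
ft_force: [-0.1, 0.3, -4.8]
width: 0.0073
grip_force: 40.0
```

Call:
play_rows:
  claw: [1,1,1]
  delta_pos:
    - [0,0.0026,0.007]
    - [0,0,0]
    - [0,0,0]
  delta_rot:
    - [0,0,0]
    - [0,0,0]
    - [0,0,0]

```text
time: 6.9
ee_pos: [0.4625, 0.2892, 0.1513]
eef_rot: [0.704, 0.689, -0.121, -0.122]
ft_force: [-0.9, 0.1, -4.2]
width: 0.0078
grip_force: 40.0
```

Call:
play_rows:
  claw: [1,1,1]
  delta_pos:
    - [0,0.0026,0.007]
    - [0,0,0]
    - [0,0,0]
  delta_rot:
    - [0,0,0]
    - [0,0,0]
    - [0,0,0]

```text
time: 7.2
ee_pos: [0.463, 0.2891, 0.1504]
eef_rot: [0.704, 0.689, -0.121, -0.122]
ft_force: [1.6, -2.0, 3.6]
width: 0.0082
grip_force: 40.0
```

Call:
play_rows:
  claw: [0.65,0.65,0.65,0.65,0.65,0.65]
  delta_pos:
    - [0,0,0]
    - [0,0,0]
    - [0,0,0]
    - [0,0,0]
    - [0,0,0]
    - [0,0,0]
  delta_rot:
    - [0,0,0]
    - [0,0,0]
    - [0,0,0]
    - [0,0,0]
    - [0,0,0]
    - [0,0,0]

```text
time: 7.8
ee_pos: [0.4624, 0.2892, 0.1497]
eef_rot: [0.704, 0.689, -0.122, -0.122]
ft_force: [0.1, 0.0, -0.6]
width: 0.0298
grip_force: 0.0
```

Call:
play_rows:
  claw: [0.65,0.65,0.65,0.65,0.65]
  delta_pos:
    - [0,0,-0.1]
    - [0,0,-0.1]
    - [0,0,-0.1]
    - [0,0,-0.1]
    - [0,0,-0.1]
  delta_rot:
    - [0,0,0]
    - [0,0,0]
    - [0,0,0]
    - [0,0,0]
    - [0,0,0]

```text
time: 8.3
ee_pos: [0.4965, 0.2887, 0.2446]
eef_rot: [0.704, 0.689, -0.122, -0.122]
ft_force: [0.7, -0.0, 0.0]
width: 0.0305
grip_force: 0.0
```

Run:
```python
from h import *
from bench import r
import cv2
a=[r.camera(n)["pixels"][:,:,::-1] for n in("top","side")]
cv2.imwrite("pics/e.png",np.hstack([cv2.resize(a[0][150:350,60:220],None,fx=2.5,fy=2.5),cv2.resize(a[1][80:280,130:290],None,fx=2.5,fy=2.5)]))
# tray: axis from measurement
t=np.array([[584.1,-215.6],[601.1,-316.],[479.2,-336.9],[458.3,-240.2]])/1e3
c=t.mean(0);x=t[:2].mean(0)-t[2:].mean(0);y=t[0]-t[1]+t[3]-t[2]
print(c,np.degrees(np.arctan2(x[1],x[0])),np.degrees(np.arctan2(-y[0],y[1])),np.linalg.norm(x))
```

```text
[ 0.530675 -0.277175] 10.408624625518206 10.884448870591685 0.12592213864130486
```

View pics/e.png

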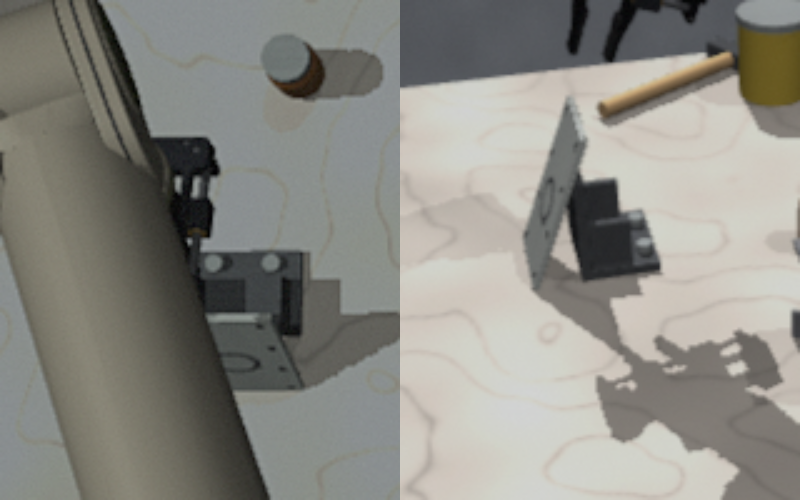

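```bash
cat >> h.py <<'E'
def ot(yawd,a):
    w,a=np.radians(yawd),np.radians(a);t=np.array([np.cos(w),np.sin(w),0]);y=np.array([np.sin(w),-np.cos(w),0]);z=np.sin(a)*t-[0,0,np.cos(a)]
    return Ro.from_matrix(np.c_[np.cross(y,z),y,z])
def tray(c,yawd,a=35,gx=-.100,gz=.040,back=0,**k):
    o=ot(yawd,a);m=o.as_matrix();w=np.radians(yawd)
    plan(np.array([c[0]+gx*np.cos(w),c[1]+gx*np.sin(w),gz])+m[:,2]*(GO-back),o,**k)
TC=(.5307,-.2772)
E
python3 - <<'E'
from h import *
plan([.5,.03,.28],ot(50,0),n=8)
E
```

```text
t 8.4 p [0.4978 0.2888 0.246 ] n 8 d [ 0.0022 -0.2588  0.034 ] rv deg [-18.84   6.71  38.42] w 0.0304 q [-0.76  0.47  0.38  1.31 -0.3   1.71 -0.41]
pos [[-0.1617, -0.0027, -0.0214], [-0.161, 0.0118, -0.0236], [-0.1591, 0.0262, -0.0252], [-0.1559, 0.0405, -0.0261], [-0.1515, 0.0545, -0.0264], [-0.146, 0.068, -0.026], [-0.1394, 0.0811, -0.0251], [-0.1317, 0.0934, -0.0235]]
rot each [-0.0131, 0.0047, 0.0267]
```

Call:
play_rows:
  claw: [0.6,0.5,0.5,0.5,0.5,0.5,0.5,0.5]
  delta_pos:
    - [-0.1615,-0.0025,-0.0215]
    - [-0.161,0.012,-0.0235]
    - [-0.159,0.026,-0.025]
    - [-0.156,0.0405,-0.026]
    - [-0.1515,0.0545,-0.0265]
    - [-0.146,0.068,-0.026]
    - [-0.1395,0.081,-0.025]
    - [-0.1315,0.0935,-0.0235]
  delta_rot:
    - [-0.0131,0.0047,0.0267]
    - [-0.0131,0.0047,0.0267]
    - [-0.0131,0.0047,0.0267]
    - [-0.0131,0.0047,0.0267]
    - [-0.0131,0.0047,0.0267]
    - [-0.0131,0.0047,0.0267]
    - [-0.0131,0.0047,0.0267]
    - [-0.0131,0.0047,0.0267]

```text
time: 9.2
ee_pos: [0.4982, 0.0287, 0.2775]
eef_rot: [0.907, 0.421, -0.001, 0.0]
ft_force: [-0.2, -0.8, 0.5]
width: 0.0434
grip_force: 0.0
```

Run:
```python
from h import *
tray(TC,10.6,back=.11)
```

```text
t 9.2 p [0.4982 0.0287 0.2775] n 10 d [-0.1173 -0.3339 -0.1628] rv deg [-11.96  33.73  37.97] w 0.0434 q [-0.72  0.01  0.58  1.72 -0.    1.41 -0.84]
pos [[-0.1652, 0.063, 0.0817], [-0.1653, 0.0723, 0.0734], [-0.1643, 0.0818, 0.0653], [-0.1621, 0.0913, 0.0575], [-0.1589, 0.1009, 0.05], [-0.1547, 0.1103, 0.043], [-0.1494, 0.1195, 0.0364], [-0.1431, 0.1285, 0.0304]]
pos [[-0.136, 0.1372, 0.025], [-0.1279, 0.1455, 0.0201]]
rot each [-0.0066, 0.0187, 0.0211]
```

Call:
play_rows:
  claw: [0.5,0.5,0.5,0.5,0.5,0.5,0.5,0.5]
  delta_pos:
    - [-0.165,0.063,0.0815]
    - [-0.1655,0.0725,0.0735]
    - [-0.1645,0.082,0.0655]
    - [-0.162,0.0915,0.0575]
    - [-0.159,0.101,0.05]
    - [-0.1545,0.1105,0.043]
    - [-0.1495,0.1195,0.0365]
    - [-0.143,0.1285,0.0305]
  delta_rot:
    - [-0.0066,0.0187,0.0211]
    - [-0.0066,0.0187,0.0211]
    - [-0.0066,0.0187,0.0211]
    - [-0.0066,0.0187,0.0211]
    - [-0.0066,0.0187,0.0211]
    - [-0.0066,0.0187,0.0211]
    - [-0.0066,0.0187,0.0211]
    - [-0.0066,0.0187,0.0211]

```text
time: 10.0
ee_pos: [0.4048, -0.2383, 0.1468]
eef_rot: [0.957, 0.158, 0.243, -0.024]
ft_force: [0.8, -0.5, 1.0]
width: 0.0437
grip_force: 0.0
```

Run:
```python
from h import *
tray(TC,10.6,back=.11)
```

```text
t 10.0 p [ 0.4048 -0.2383  0.1468] n 2 d [-0.0238 -0.0669 -0.032 ] rv deg [-2.51  6.7   7.56] w 0.0437 q [-0.45 -0.44  1.03  2.26  0.01  0.79 -0.64]
pos [[-0.1361, 0.1375, 0.0229], [-0.128, 0.1457, 0.0183]]
rot each [-0.007, 0.0186, 0.021]
```

Run:
```python
from h import *
tray(TC,10.6,a=30,gx=-.105,gz=.105)
```

```text
t 10.0 p [ 0.4048 -0.2383  0.1468] n 3 d [ 0.0319 -0.0565 -0.058 ] rv deg [-2.18  1.71  7.66] w 0.0437 q [-0.45 -0.44  1.03  2.26  0.01  0.79 -0.64]
pos [[-0.0288, 0.103, 0.098], [-0.0252, 0.103, 0.099], [-0.0216, 0.1028, 0.1001]]
rot each [-0.004, 0.0032, 0.0142]
```

Call:
play_rows:
  claw: [0.5,0.5,0.5,0.5]
  delta_pos:
    - [-0.029,0.103,0.098]
    - [-0.025,0.103,0.099]
    - [-0.0215,0.103,0.1]
    - [0,0,0]
  delta_rot:
    - [-0.004,0.0032,0.0142]
    - [-0.004,0.0032,0.0142]
    - [-0.004,0.0032,0.0142]
    - [0,0,0]

```text
time: 10.4
ee_pos: [0.4202, -0.2628, 0.1028]
eef_rot: [0.963, 0.116, 0.238, -0.039]
ft_force: [-0.7, 0.8, -0.1]
width: 0.0435
grip_force: 0.0
```

Run:
```python
from h import *
tray(TC,10.6,a=32,gx=-.102,gz=.04,step=.02)
```

```text
t 10.4 p [ 0.4202 -0.2628  0.1028] n 5 d [ 0.02   -0.0313 -0.0786] rv deg [-2.75  4.15  2.42] w 0.0435 q [-0.52 -0.1   1.27  2.23 -0.49  0.75 -0.23]
pos [[-0.026, 0.0368, 0.0744], [-0.0268, 0.0363, 0.0743], [-0.0276, 0.0358, 0.0743], [-0.0284, 0.0354, 0.0742], [-0.0291, 0.0349, 0.0741]]
rot each [-0.0031, 0.0046, 0.0027]
```

Run:
```python
from h import *
tray(TC,10.6,a=30,gx=-.105,gz=.105,n=3)
```

```text
t 10.4 p [ 0.4202 -0.2628  0.1028] n 3 d [ 0.0165 -0.032  -0.014 ] rv deg [-2.71  2.15  2.46] w 0.0435 q [-0.52 -0.1   1.27  2.23 -0.49  0.75 -0.23]
pos [[0.0018, 0.0588, 0.0259], [0.0023, 0.0584, 0.0269], [0.0028, 0.0579, 0.0278]]
rot each [-0.005, 0.004, 0.0046]
```

Call:
play_rows:
  claw: [0.5,0.5,0.5,0.5]
  delta_pos:
    - [0.002,0.059,0.026]
    - [0.002,0.0585,0.027]
    - [0.003,0.058,0.028]
    - [0,0,0]
  delta_rot:
    - [-0.005,0.004,0.0046]
    - [-0.005,0.004,0.0046]
    - [-0.005,0.004,0.0046]
    - [0,0,0]

```text
time: 10.8
ee_pos: [0.4366, -0.2948, 0.0906]
eef_rot: [0.961, 0.089, 0.26, -0.025]
ft_force: [-1.1, 0.7, -0.9]
width: 0.0435
grip_force: 0.0
```

Run:
```python
from h import *
tray(TC,10.6,a=30,gx=-.105,gz=.105,n=3)
```

```text
t 10.8 p [ 0.4366 -0.2948  0.0906] n 3 d [ 0.      0.0001 -0.0018] rv deg [-0.13 -0.24 -0.04] w 0.0435 q [-0.38  0.17  1.26  2.21 -0.91  0.81  0.1 ]
pos [[-0.0015, -0.0001, 0.0026], [-0.0014, -0.0001, 0.0026], [-0.0014, -0.0001, 0.0026]]
rot each [-0.0002, -0.0004, -0.0001]
```

Run:
```python
from h import *
tray(TC,10.6,a=32,gx=-.102,gz=.04,n=6)
```

```text
t 10.8 p [ 0.4366 -0.2948  0.0906] n 6 d [ 0.0035  0.0007 -0.0665] rv deg [-0.13  1.76 -0.05] w 0.0435 q [-0.38  0.17  1.26  2.21 -0.91  0.81  0.1 ]
pos [[-0.0253, 0.0001, 0.0494], [-0.0256, 0.0001, 0.0492], [-0.0258, 0.0, 0.0491], [-0.0261, 0.0, 0.049], [-0.0263, 0.0, 0.0488], [-0.0266, -0.0, 0.0487]]
rot each [-0.0001, 0.0016, -0.0]
```

Call:
play_rows:
  claw: [0.5,0.5,0.5,0.5,0.5,0.5,0.5]
  delta_pos:
    - [-0.0255,0,0.049]
    - [-0.0255,0,0.049]
    - [-0.026,0,0.049]
    - [-0.026,0,0.049]
    - [-0.0265,0,0.049]
    - [-0.0265,0,0.049]
    - [0,0,0]
  delta_rot:
    - [0,0.0016,0]
    - [0,0.0016,0]
    - [0,0.0016,0]
    - [0,0.0016,0]
    - [0,0.0016,0]
    - [0,0.0016,0]
    - [0,0,0]

```text
time: 11.5
ee_pos: [0.4409, -0.2924, 0.0253]
eef_rot: [0.957, 0.09, 0.275, -0.028]
ft_force: [-0.9, -0.5, 1.0]
width: 0.0435
grip_force: 0.0
```

Run:
```python
from h import *
from bench import r
import cv2
tray(TC,10.6,a=32,gx=-.102,gz=.04,n=2)
a=r.camera("side")["pixels"][:,:,::-1]
cv2.imwrite("pics/f.png",cv2.resize(a[170:400,130:380],None,fx=2.4,fy=2.4))
```

```text
t 11.5 p [ 0.4409 -0.2924  0.0253] n 2 d [-0.0007 -0.0017 -0.0012] rv deg [-0.26 -0.12  0.02] w 0.0435 q [-0.08  0.34  0.97  2.26 -1.24  0.8   0.4 ]
pos [[-0.0037, 0.0038, 0.0011], [-0.0037, 0.0038, 0.0011]]
rot each [-0.0007, -0.0003, 0.0001]
```

View pics/f.png

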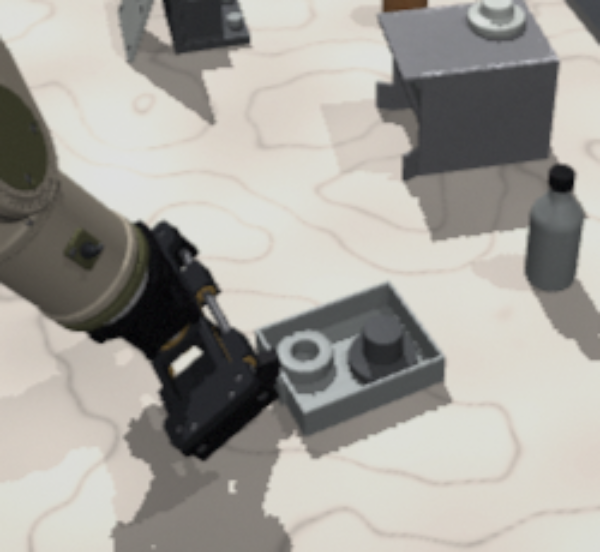

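Call:
play_rows:
  claw: [1,1,1,1,1,1]
  delta_pos:
    - [0,0,0]
    - [0,0,0]
    - [0,0,0]
    - [0,0,0]
    - [0,0,0]
    - [0,0,0]
  delta_rot:
    - [0,0,0]
    - [0,0,0]
    - [0,0,0]
    - [0,0,0]
    - [0,0,0]
    - [0,0,0]
  squeeze: 35

```text
time: 12.15
ee_pos: [0.4418, -0.2943, 0.0252]
eef_rot: [0.957, 0.089, 0.276, -0.026]
ft_force: [-1.1, 0.5, 3.0]
width: 0.0141
grip_force: 35.0
```

```bash
cat >> h.py <<'E'
RO=np.array([.7355,.0007]);RY=-4.2;RX=np.array([np.cos(np.radians(RY)),np.sin(np.radians(RY))])
def drag(c,yawd,z,n,gx=-.102,a=32):
    tray(c,yawd,a=a,gx=gx,gz=z+GO*np.cos(np.radians(a)),n=n)
E
python3 - <<'E'
from h import *
from bench import r
z=r.read_state()["ee_pos"][2]
drag((.535,-.23),9,z,3);drag(RO-.165*RX,RY,z,16)
E
```

```text
t 12.15 p [ 0.4418 -0.2943  0.0252] n 3 d [ 0.0023  0.0499 -0.    ] rv deg [-0.92 -0.17  1.36] w 0.0141 q [-0.08  0.34  0.97  2.25 -1.25  0.8   0.41]
pos [[0.0161, -0.0811, 0.0102], [0.0155, -0.0812, 0.0098], [0.0148, -0.0814, 0.0093]]
rot each [-0.0017, -0.0003, 0.0025]
t 12.15 p [ 0.4418 -0.2943  0.0252] n 16 d [0.0373 0.3139 0.    ] rv deg [-7.93 -0.17 12.54] w 0.0141 q [-0.08  0.34  0.97  2.25 -1.25  0.8   0.41]
pos [[0.025, -0.0942, 0.0158], [0.0237, -0.0947, 0.015], [0.0224, -0.0951, 0.0142], [0.0211, -0.0956, 0.0134], [0.0198, -0.096, 0.0125], [0.0185, -0.0963, 0.0117], [0.0172, -0.0967, 0.0108], [0.0158, -0.097, 0.01]]
pos [[0.0145, -0.0973, 0.0092], [0.0132, -0.0975, 0.0083], [0.0118, -0.0978, 0.0075], [0.0105, -0.098, 0.0066], [0.0092, -0.0982, 0.0058], [0.0078, -0.0983, 0.0049], [0.0065, -0.0985, 0.0041], [0.0051, -0.0986, 0.0032]]
rot each [-0.0028, -0.0001, 0.0044]
```

Call:
play_rows:
  claw: [1,1,1]
  delta_pos:
    - [0.0125,-0.047,0.008]
    - [0.0125,-0.047,0.008]
    - [0.012,-0.047,0.0075]
  delta_rot:
    - [-0.0014,0,0.0022]
    - [-0.0014,0,0.0022]
    - [-0.0014,0,0.0022]

```text
time: 12.45
ee_pos: [0.4452, -0.2662, 0.0252]
eef_rot: [0.958, 0.076, 0.276, -0.022]
ft_force: [-0.1, -3.6, 1.1]
width: 0.0135
grip_force: 35.0
```

Run:
```python
from h import *
drag(RO-.165*RX,RY,.0255,15)
```

```text
t 12.45 p [ 0.4452 -0.2662  0.0252] n 15 d [0.0339 0.2857 0.0003] rv deg [-7.01 -0.15 11.26] w 0.0135 q [-0.17  0.27  0.99  2.31 -1.23  0.71  0.34]
pos [[0.0222, -0.0923, 0.0138], [0.021, -0.0927, 0.013], [0.0198, -0.093, 0.0123], [0.0186, -0.0934, 0.0115], [0.0174, -0.0937, 0.0107], [0.0161, -0.094, 0.01], [0.0149, -0.0943, 0.0092], [0.0137, -0.0945, 0.0084]]
pos [[0.0124, -0.0948, 0.0077], [0.0112, -0.095, 0.0069], [0.01, -0.0952, 0.0061], [0.0087, -0.0954, 0.0053], [0.0075, -0.0955, 0.0045], [0.0062, -0.0956, 0.0038], [0.005, -0.0957, 0.003]]
rot each [-0.0026, -0.0001, 0.0042]
```

Run:
```python
from h import *
drag((.565,-.2),6,.0255,4)
```

```text
t 12.45 p [ 0.4452 -0.2662  0.0252] n 4 d [0.0283 0.0565 0.0003] rv deg [-1.59 -0.15  2.61] w 0.0135 q [-0.17  0.27  0.99  2.31 -1.23  0.71  0.34]
pos [[0.0392, -0.0642, 0.0242], [0.0384, -0.0648, 0.0237], [0.0377, -0.0654, 0.0232], [0.037, -0.066, 0.0227]]
rot each [-0.0022, -0.0002, 0.0036]
```

Call:
play_rows:
  claw: [1,1,1,1]
  delta_pos:
    - [0.039,-0.064,0.024]
    - [0.0385,-0.065,0.0235]
    - [0.0375,-0.0655,0.023]
    - [0.037,-0.066,0.0225]
  delta_rot:
    - [-0.0022,0,0.0036]
    - [-0.0022,0,0.0036]
    - [-0.0022,0,0.0036]
    - [-0.0022,0,0.0036]

```text
time: 12.85
ee_pos: [0.473, -0.2085, 0.0253]
eef_rot: [0.96, 0.051, 0.276, -0.015]
ft_force: [-1.5, -0.9, -1.9]
width: 0.0138
grip_force: 35.0
```

Run:
```python
from h import *
drag(RO-.165*RX,RY,.0255,12)
```

```text
t 12.85 p [ 0.473  -0.2085  0.0253] n 12 d [6.10e-03 2.28e-01 2.00e-04] rv deg [-5.51 -0.12  8.68] w 0.0138 q [-0.37  0.17  0.97  2.37 -1.21  0.52  0.15]
pos [[0.0106, -0.0942, 0.0067], [0.0094, -0.0944, 0.006], [0.0083, -0.0945, 0.0052], [0.0071, -0.0947, 0.0044], [0.0059, -0.0948, 0.0037], [0.0047, -0.0949, 0.0029], [0.0035, -0.0949, 0.0022], [0.0023, -0.095, 0.0014]]
pos [[0.0011, -0.095, 0.0006], [-0.0001, -0.095, -0.0001], [-0.0013, -0.095, -0.0009], [-0.0025, -0.095, -0.0016]]
rot each [-0.0025, -0.0001, 0.004]
```

```bash
cat >> h.py <<'E'
def gnow():
    from bench import r
    s=r.read_state();m=Ro.from_quat(s["eef_rot"]).as_matrix();g=np.array(s["ee_pos"])-m[:,2]*GO
    yaw=np.degrees(np.arctan2(m[0,1],-m[1,1]));return g,yaw
def regrasp(a,yawd=None,dg=(0,0,0),n=None):
    g,y=gnow();y=y if yawd is None else yawd;print("grasp",g.round(4),"yaw",round(y,2))
    o=ot(y,a);plan(g+dg+o.as_matrix()[:,2]*GO,o,n=n)
E
python3 - <<'E'
from h import *
regrasp(8,n=5)
E
```

```text
grasp [ 0.4631 -0.2095  0.0412] yaw 6.08
t 12.85 p [ 0.473  -0.2085  0.0253] n 5 d [-0.0073 -0.0008 -0.0027] rv deg [-6.000e-02 -2.413e+01 -2.000e-02] w 0.0138 q [-0.37  0.17  0.97  2.37 -1.21  0.52  0.15]
pos [[-0.0076, 0.0, -0.0016], [-0.0078, 0.0, -0.001], [-0.0078, 0.0, -0.0003], [-0.0078, 0.0, 0.0003], [-0.0078, 0.0, 0.001]]
rot each [-0.0001, -0.0268, -0.0]
```

Call:
play_rows:
  claw: [0.65,0.65,0.65,0.65]
  delta_pos:
    - [0,0,0]
    - [0,0,0]
    - [0,0,0]
    - [0,0,0]
  delta_rot:
    - [0,0,0]
    - [0,0,0]
    - [0,0,0]
    - [0,0,0]

```text
time: 13.25
ee_pos: [0.4729, -0.2092, 0.0255]
eef_rot: [0.96, 0.051, 0.276, -0.015]
ft_force: [0.5, 0.4, 0.8]
width: 0.0292
grip_force: 0.0
```

Call:
play_rows:
  claw: [0.65,0.65,0.65,0.65,0.65,0.65,0.65,0.65]
  delta_pos:
    - [-0.0048,0,-0.001]
    - [-0.0048,0,-0.001]
    - [-0.0048,0,-0.0005]
    - [-0.0048,0,-0.0005]
    - [-0.0048,0,0]
    - [-0.0048,0,0]
    - [-0.0048,0,0.0005]
    - [-0.0048,0,0.0005]
  delta_rot:
    - [0,-0.0168,0]
    - [0,-0.0168,0]
    - [0,-0.0168,0]
    - [0,-0.0168,0]
    - [0,-0.0168,0]
    - [0,-0.0168,0]
    - [0,-0.0168,0]
    - [0,-0.0168,0]

```text
time: 14.05
ee_pos: [0.4657, -0.2096, 0.0231]
eef_rot: [0.996, 0.054, 0.068, -0.004]
ft_force: [-0.4, 0.3, -0.3]
width: 0.0308
grip_force: 0.0
```

Run:
```python
from h import *
regrasp(8)
```

```text
grasp [ 0.4632 -0.2099  0.0416] yaw 6.17
t 14.05 p [ 0.4657 -0.2096  0.0231] n 1 d [ 0.0001 -0.      0.    ] rv deg [-0.07  0.19 -0.01] w 0.0308 q [-0.61  0.44  1.15  2.11 -0.67  0.84 -0.53]
pos [[0.0003, 0.0001, -0.0]]
rot each [-0.0004, 0.001, -0.0001]
```

Call:
play_rows:
  claw: [1,1,1,1,1]
  delta_pos:
    - [0,0,0]
    - [0,0,0]
    - [0,0,0]
    - [0,0,0]
    - [0,0,0]
  delta_rot:
    - [0,0,0]
    - [0,0,0]
    - [0,0,0]
    - [0,0,0]
    - [0,0,0]

```text
time: 14.55
ee_pos: [0.4653, -0.2089, 0.0229]
eef_rot: [0.996, 0.054, 0.069, -0.005]
ft_force: [-1.9, 0.4, -0.2]
width: 0.0135
grip_force: 34.9
```

Run:
```python
from h import *
drag(RO-.17*RX,RY,.0232,14,a=8)
```

```text
t 14.55 p [ 0.4653 -0.2089  0.0229] n 14 d [0.0015 0.2293 0.0003] rv deg [-1.6   0.05 10.27] w 0.0135 q [-0.61  0.44  1.15  2.11 -0.67  0.83 -0.52]
pos [[0.0093, -0.0814, 0.0014], [0.0082, -0.0815, 0.0012], [0.0072, -0.0816, 0.0011], [0.0061, -0.0817, 0.0009], [0.0051, -0.0817, 0.0008], [0.004, -0.0818, 0.0006], [0.003, -0.0818, 0.0004], [0.0019, -0.0819, 0.0003]]
pos [[0.0009, -0.0819, 0.0001], [-0.0002, -0.0819, -0.0001], [-0.0012, -0.0819, -0.0002], [-0.0022, -0.0819, -0.0004], [-0.0033, -0.0818, -0.0005], [-0.0043, -0.0818, -0.0007]]
rot each [-0.0006, 0.0, 0.0041]
```

Call:
play_rows:
  claw: [1,1,1,1,1,1,1,1]
  delta_pos:
    - [0.0095,-0.0815,0.0014]
    - [0.008,-0.0815,0.0012]
    - [0.007,-0.0815,0.001]
    - [0.006,-0.0815,0.001]
    - [0.005,-0.0815,0.001]
    - [0.004,-0.082,0.0005]
    - [0.003,-0.082,0.0005]
    - [0.002,-0.082,0]
  delta_rot:
    - [-0.0006,0,0.0041]
    - [-0.0006,0,0.0041]
    - [-0.0006,0,0.0041]
    - [-0.0006,0,0.0041]
    - [-0.0006,0,0.0041]
    - [-0.0006,0,0.0041]
    - [-0.0006,0,0.0041]
    - [-0.0006,0,0.0041]

```text
time: 15.35
ee_pos: [0.4665, -0.0779, 0.0232]
eef_rot: [0.998, 0.001, 0.07, -0.001]
ft_force: [0.1, -1.5, -2.2]
width: 0.0136
grip_force: 35.0
```

Run:
```python
from h import *
drag(RO-.17*RX,RY,.0232,6,a=8)
```

```text
t 15.35 p [ 0.4665 -0.0779  0.0232] n 6 d [0.0003 0.0983 0.    ] rv deg [-0.66  0.01  4.28] w 0.0136 q [-1.07  0.37  1.3   2.22 -0.57  0.76 -0.98]
pos [[0.0005, -0.0819, 0.0001], [-0.0006, -0.0819, -0.0], [-0.0016, -0.0819, -0.0002], [-0.0026, -0.0819, -0.0004], [-0.0036, -0.0819, -0.0005], [-0.0046, -0.0818, -0.0007]]
rot each [-0.0006, 0.0, 0.004]
```

Call:
play_rows:
  claw: [1,1,1,1,1,1,1]
  delta_pos:
    - [0.0005,-0.082,0]
    - [-0.0005,-0.082,0]
    - [-0.0015,-0.082,0]
    - [-0.0025,-0.082,-0.0005]
    - [-0.0035,-0.082,-0.0005]
    - [-0.0045,-0.082,-0.0005]
    - [0,0,0]
  delta_rot:
    - [-0.0006,0,0.004]
    - [-0.0006,0,0.004]
    - [-0.0006,0,0.004]
    - [-0.0006,0,0.004]
    - [-0.0006,0,0.004]
    - [-0.0006,0,0.004]
    - [0,0,0]

```text
time: 16.05
ee_pos: [0.4668, 0.0223, 0.023]
eef_rot: [0.997, -0.035, 0.069, 0.002]
ft_force: [-0.5, 1.6, -1.1]
width: 0.014
grip_force: 34.9
```

Run:
```python
from h import *
from bench import r
import cv2
drag(RO-.12*RX,RY,.0232,5,a=8)
c=r.camera("top");im=c["pixels"][:,:,::-1];np.savez("t2.npz",**c)
b=r.camera("side")["pixels"][:,:,::-1]
f=lambda i:np.clip(i.astype(float)*1.5,0,255).astype('uint8')
cv2.imwrite("pics/g.png",np.hstack([f(cv2.resize(im[180:310,215:305],None,fx=4,fy=4,interpolation=2)),cv2.resize(b[150:310,180:360],(585,520))])[:,:800])
```

```text
t 16.05 p [0.4668 0.0223 0.023 ] n 5 d [ 0.0499 -0.0055  0.0002] rv deg [-0.09  0.07  0.21] w 0.014 q [-1.34  0.35  1.32  2.23 -0.48  0.73 -1.36]
pos [[0.0497, 0.002, 0.0068], [0.0497, 0.002, 0.0068], [0.0497, 0.0019, 0.0068], [0.0497, 0.0019, 0.0068], [0.0497, 0.0019, 0.0068]]
rot each [-0.0001, 0.0001, 0.0002]
```

View pics/g.png

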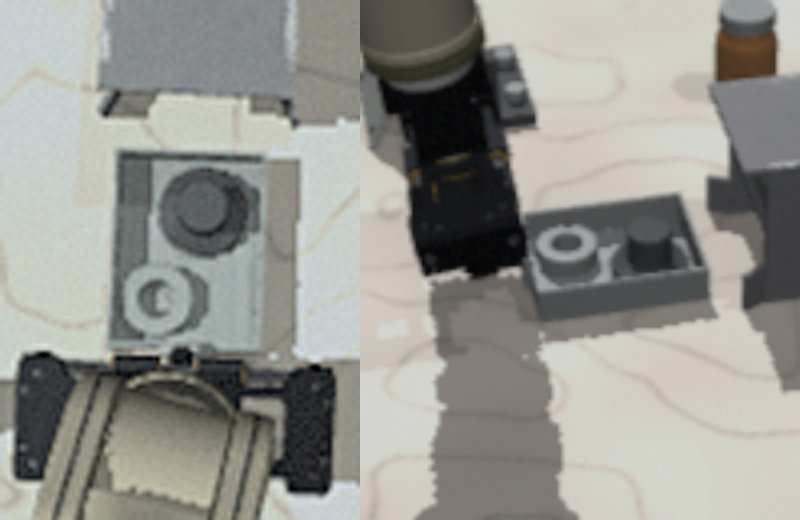

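Run:
```python
from h import *
c=np.load("t2.npz")
Rp=np.c_[RX,[-RX[1],RX[0]]]
for n,u,v,z in[("tL",118,152,.03),("tR",266,158,.03),("tbL",110,348,.03),("tbR",258,352,.03),("flL",104,113,.034),("flR",294,124,.034),("rfL",99,93,.125),("rfR",296,99,.125)]:
    p=ray(c,((u+.5)/4-.5+215,(v+.5)/4-.5+180),z)[:2];print(n,(p*1e3).round(1),"rack frame",(Rp.T@(p-RO)*1e3).round(1))
```

```text
tL [631.4  59.5] rack frame [-108.1   51.1]
tR [625.3 -37.6] rack frame [-107.1  -46.2]
tbL [503.4  66.4] rack frame [-236.3   48.5]
tbR [498.7 -29.4] rack frame [-233.9  -47.3]
flL [656.9  68.2] rack frame [-83.3  61.5]
flR [646.8 -56.4] rack frame [-84.2 -63.4]
rfL [654.8  64.9] rack frame [-85.2  58.2]
rfR [648.4 -55.5] rack frame [-82.7 -62.4]
```

```bash
cat >> h.py <<'E'
N=np.array([-RX[1],RX[0]])
def ins(x,n,a=8,z=.0232,dy=-.0025,dyaw=-.6,gx=-.102):drag(RO+x*RX+dy*N,RY+dyaw,z,n,a=a,gx=gx)
E
python3 - <<'E'
from h import *
ins(-.155,2);ins(-.08,8)
E
```

```text
t 16.15 p [0.4669 0.0205 0.0232] n 2 d [ 0.0148 -0.0026  0.    ] rv deg [-0.14  0.05  0.74] w 0.0137 q [-1.34  0.34  1.32  2.23 -0.48  0.73 -1.35]
pos [[0.0371, 0.0038, 0.0051], [0.0371, 0.0036, 0.0051]]
rot each [-0.0004, 0.0001, 0.0021]
t 16.15 p [0.4669 0.0205 0.0232] n 8 d [ 0.0896 -0.0081  0.    ] rv deg [-0.14  0.05  0.74] w 0.0137 q [-1.34  0.34  1.32  2.23 -0.48  0.73 -1.35]
pos [[0.0557, 0.0011, 0.0078], [0.0557, 0.001, 0.0078], [0.0557, 0.0009, 0.0078], [0.0557, 0.0008, 0.0078], [0.0557, 0.0007, 0.0078], [0.0557, 0.0006, 0.0078], [0.0557, 0.0005, 0.0078], [0.0557, 0.0004, 0.0078]]
rot each [-0.0001, 0.0, 0.0005]
```

Call:
play_rows:
  claw: [1,1,1]
  delta_pos:
    - [0.037,0.004,0.005]
    - [0.037,0.0035,0.005]
    - [0,0,0]
  delta_rot:
    - [-0.0004,0,0.0021]
    - [-0.0004,0,0.0021]
    - [0,0,0]

```text
time: 16.45
ee_pos: [0.4824, 0.0165, 0.0235]
eef_rot: [0.997, -0.043, 0.07, 0.003]
ft_force: [0.7, 0.5, -2.8]
width: 0.0137
grip_force: 34.9
```

Call:
play_rows:
  claw: [1,1,1,1,1]
  delta_pos:
    - [0.055,0,0.0078]
    - [0.055,0,0.0078]
    - [0.055,0,0.0078]
    - [0.055,0,0.0078]
    - [0.055,0,0.0078]
  delta_rot:
    - [0,0,0]
    - [0,0,0]
    - [0,0,0]
    - [0,0,0]
    - [0,0,0]

```text
time: 16.95
ee_pos: [0.5366, 0.0124, 0.0229]
eef_rot: [0.997, -0.043, 0.069, 0.003]
ft_force: [-3.3, 1.5, 0.5]
width: 0.0139
grip_force: 35.0
```

Run:
```python
from h import *
ins(-.035,6)
```

```text
t 16.95 p [0.5366 0.0124 0.0229] n 6 d [ 0.0647 -0.0033  0.0003] rv deg [ 0.03  0.12 -0.11] w 0.0139 q [-1.07  0.48  1.11  2.06 -0.6   0.8  -1.28]
pos [[0.0535, -0.0019, 0.0072], [0.0535, -0.0019, 0.0072], [0.0535, -0.0019, 0.0072], [0.0535, -0.0018, 0.0072], [0.0535, -0.0018, 0.0072], [0.0535, -0.0018, 0.0073]]
rot each [0.0, 0.0001, -0.0001]
```

Call:
play_rows:
  claw: [1,1,1,1,1,1,1]
  delta_pos:
    - [0.0535,-0.002,0.007]
    - [0.0535,-0.002,0.007]
    - [0.0535,-0.002,0.007]
    - [0.0535,-0.002,0.007]
    - [0.0535,-0.002,0.007]
    - [0.0535,-0.002,0.007]
    - [0,0,0]
  delta_rot:
    - [0,0,0]
    - [0,0,0]
    - [0,0,0]
    - [0,0,0]
    - [0,0,0]
    - [0,0,0]
    - [0,0,0]

```text
time: 17.65
ee_pos: [0.6034, 0.0097, 0.0239]
eef_rot: [0.997, -0.043, 0.07, 0.004]
ft_force: [-0.5, 0.9, -3.9]
width: 0.0134
grip_force: 35.0
```

Call:
play_rows:
  claw: [0.65,0.65,0.65,0.65]
  delta_pos:
    - [0,0,0]
    - [0,0,0]
    - [0,0,0]
    - [0,0,0]
  delta_rot:
    - [0,0,0]
    - [0,0,0]
    - [0,0,0]
    - [0,0,0]

```text
time: 18.05
ee_pos: [0.6019, 0.0101, 0.024]
eef_rot: [0.997, -0.043, 0.07, 0.003]
ft_force: [0.3, -1.0, 0.7]
width: 0.0295
grip_force: 0.0
```

Run:
```python
from h import *
regrasp(35,n=8)
```

```text
grasp [0.5993 0.0103 0.0425] yaw -4.89
t 18.05 p [0.6019 0.0101 0.024 ] n 8 d [ 0.0081 -0.0007  0.0032] rv deg [ 0.   27.02  0.  ] w 0.0295 q [-0.91  0.6   1.02  1.9  -0.66  0.86 -1.25]
pos [[0.0053, -0.0, -0.0013], [0.0054, -0.0, -0.001], [0.0054, -0.0, -0.0006], [0.0055, -0.0, -0.0003], [0.0055, -0.0, -0.0], [0.0055, -0.0, 0.0003], [0.0054, -0.0, 0.0006], [0.0054, -0.0, 0.001]]
rot each [0.0, 0.0188, 0.0]
```

Call:
play_rows:
  claw: [0.65,0.65,0.65,0.65,0.65,0.65,0.65,0.65]
  delta_pos:
    - [0.0053,0,-0.0013]
    - [0.0053,0,-0.001]
    - [0.0053,0,-0.0006]
    - [0.0053,0,-0.0003]
    - [0.0053,0,0]
    - [0.0053,0,0.0003]
    - [0.0053,0,0.0006]
    - [0.0053,0,0.001]
  delta_rot:
    - [0,0.018,0]
    - [0,0.018,0]
    - [0,0.018,0]
    - [0,0.018,0]
    - [0,0.018,0]
    - [0,0.018,0]
    - [0,0.018,0]
    - [0,0.018,0]

```text
time: 18.85
ee_pos: [0.6097, 0.0094, 0.0271]
eef_rot: [0.955, -0.041, 0.292, 0.013]
ft_force: [1.3, 0.4, -0.1]
width: 0.0306
grip_force: 0.0
```

Call:
play_rows:
  claw: [1,1,1,1,1]
  delta_pos:
    - [0,0,0]
    - [0,0,0]
    - [0,0,0]
    - [0,0,0]
    - [0,0,0]
  delta_rot:
    - [0,0,0]
    - [0,0,0]
    - [0,0,0]
    - [0,0,0]
    - [0,0,0]

```text
time: 19.35
ee_pos: [0.6105, 0.0092, 0.0273]
eef_rot: [0.956, -0.041, 0.291, 0.013]
ft_force: [-3.0, 0.7, 5.8]
width: 0.0137
grip_force: 35.0
```

Run:
```python
from h import *
print(gnow())
g,y=gnow();print("rack frame grasp",RX@(g[:2]-RO),N@(g[:2]-RO))
ins(-.005,3,a=34,z=.027)
```

```text
(array([0.60015074, 0.01011647, 0.04280698]), np.float64(-4.895219949792917))
rack frame grasp -0.135675424954479 -0.0005215575311402048
t 19.35 p [0.6105 0.0092 0.0273] n 3 d [ 0.0286 -0.003  -0.0003] rv deg [ 0.08  0.1  -0.06] w 0.0137 q [-1.    0.33  0.91  2.26 -0.82  0.14 -1.07]
pos [[0.0395, 0.0009, 0.0271], [0.0394, 0.0009, 0.0271], [0.0394, 0.0009, 0.0271]]
rot each [0.0002, 0.0002, -0.0001]
```

Call:
play_rows:
  claw: [1,1,1,1]
  delta_pos:
    - [0.0395,0,0.027]
    - [0.0395,0,0.027]
    - [0.0395,0,0.027]
    - [0,0,0]
  delta_rot:
    - [0,0,0]
    - [0,0,0]
    - [0,0,0]
    - [0,0,0]

```text
time: 19.75
ee_pos: [0.6399, 0.0067, 0.0271]
eef_rot: [0.956, -0.041, 0.291, 0.013]
ft_force: [3.8, 0.6, 1.6]
width: 0.0137
grip_force: 35.0
```

Call:
play_rows:
  claw: [1,1,1,1]
  delta_pos:
    - [0.008,0,0.0055]
    - [0.008,0,0.0055]
    - [0.008,0,0.0055]
    - [0,0,0]
  delta_rot:
    - [0,0,0]
    - [0,0,0]
    - [0,0,0]
    - [0,0,0]

```text
time: 20.15
ee_pos: [0.6438, 0.0064, 0.0267]
eef_rot: [0.956, -0.041, 0.291, 0.012]
ft_force: [-19.7, 1.4, 21.8]
width: 0.0139
grip_force: 35.0
```

Run:
```python
from h import *
g,y=gnow();print("rack frame grasp",RX@(g[:2]-RO),N@(g[:2]-RO),y)
ins(.0026,1,a=34,z=.027)
```

```text
rack frame grasp -0.10231660961959893 -0.0009235652670273064 -4.897002080980081
t 20.15 p [0.6438 0.0064 0.0267] n 1 d [ 0.0029 -0.0007  0.0003] rv deg [ 0.02  0.19 -0.11] w 0.0139 q [-0.88  0.38  0.82  2.18 -0.85  0.17 -1.03]
pos [[0.0132, 0.0023, 0.007]]
rot each [0.0001, 0.001, -0.0006]
```

Call:
play_rows:
  claw: [0.7,0.7,0.7,0.7,0.7]
  delta_pos:
    - [0,0,0]
    - [0,0,0]
    - [0,0,0]
    - [0,0,0]
    - [0,0,0]
  delta_rot:
    - [0,0,0]
    - [0,0,0]
    - [0,0,0]
    - [0,0,0]
    - [0,0,0]

```text
time: 20.65
ee_pos: [0.6442, 0.0063, 0.0264]
eef_rot: [0.956, -0.041, 0.291, 0.013]
ft_force: [-0.4, -0.3, -0.3]
width: 0.0259
grip_force: 0.0
```

Call:
play_rows:
  claw: [0.65,0.6,0.6,0.6,0.6,0.6]
  delta_pos:
    - [0,0,-0.05]
    - [0,0,-0.1]
    - [0,0,-0.1]
    - [0,0,-0.1]
    - [0,0,-0.1]
    - [0,0,-0.1]
  delta_rot:
    - [0,0,0]
    - [0,0,0]
    - [0,0,0]
    - [0,0,0]
    - [0,0,0]
    - [0,0,0]

```text
time: 21.25
ee_pos: [0.5884, 0.0184, 0.0865]
eef_rot: [0.961, -0.036, 0.273, 0.006]
ft_force: [-0.2, -0.1, 0.9]
width: 0.0346
grip_force: 0.0
```

Run:
```python
from h import *
from bench import r
import cv2
c=r.camera("top");im=c["pixels"][:,:,::-1];np.savez("t3.npz",**c)
d=r.camera("side");b=d["pixels"][:,:,::-1];np.savez("s3.npz",**d)
print(np.round(r.read_state()["joint_positions"],2))
f=lambda i:np.clip(i.astype(float)*1.6,0,255).astype('uint8')
cv2.imwrite("pics/i.png",np.hstack([f(cv2.resize(im[180:255,230:305],(480,480),interpolation=2)),cv2.resize(b[180:255,265:315],(320,480),interpolation=2)]))
```

```text
[-1.42  0.13  1.32  2.26 -0.09  0.31 -1.71]
```

View pics/i.png

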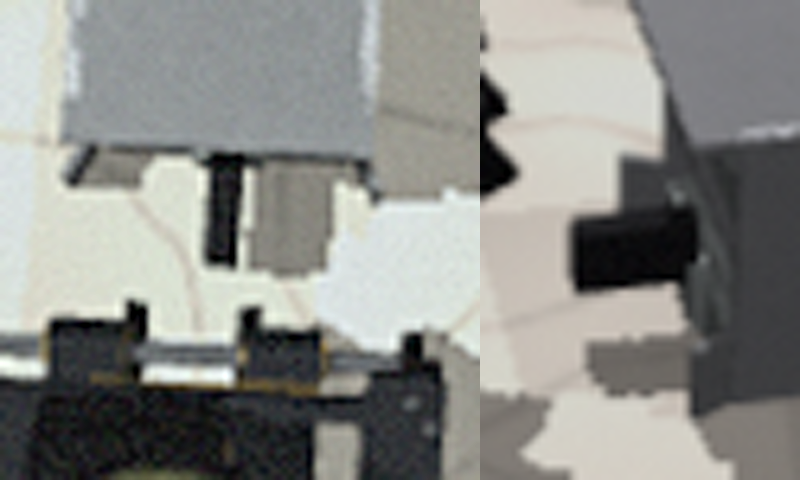

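Run:
```python
from h import *
Rp=np.c_[RX,N]
def f(n,c,u,v,ox,oy,z,k=6.4):
    p=ray(np.load(c),((u+.5)/k-.5+ox,(v+.5)/k-.5+oy),z)[:2];print(n,(p*1e3).round(1),(Rp.T@(p-RO)*1e3).round(1))
f("end","t3.npz",222,267,230,180,.051)
f("mid","t3.npz",225,160,230,180,.051)
f("flL","t3.npz",67,185,230,180,.034);f("flR","t3.npz",376,200,230,180,.034)
f("roofL","t3.npz",62,143,230,180,.125);f("roofR","t3.npz",378,162,230,180,.125)
f("s top left","s3.npz",575-480,218,265,180,.051);f("s bot left","s3.npz",578-480,292,265,180,.021)
```

```text
end [617.8   6.4] [-117.8   -3. ]
mid [661.5   4.3] [-74.1  -1.8]
flL [655.3  69.7] [-85.   62.9]
flR [646.3 -56.9] [-84.7 -64. ]
roofL [657.2  65.2] [-82.8  58.6]
roofR [647.2 -55.5] [-84.  -62.5]
s top left [623.7  14.4] [-112.5    5.5]
s bot left [622.6   6.1] [-113.    -2.9]
```

Run:
```python
import numpy as np,cv2
e=cv2.imread("pics/e.png")[:,400:];b=np.load("s3.npz")["pixels"][:,:,::-1]
n=cv2.resize(b[80:280,130:290],None,fx=2.5,fy=2.5)
for nm,(y0,y1,x0,x1) in dict(cover=(95,290,520,670)).items():
    A=e[y0:y1,x0-400:x1-400].astype(int);B=n[y0:y1,x0-400:x1-400].astype(int)
    d=abs(A-B).max(2);print(nm,d.mean(),(d>40).mean());ys,xs=np.where(d>40);print(ys.min()+y0 if len(ys) else None, (d>40).sum(1)[::15])
    for r_ in range(0,195,15):print(''.join('#' if v>40 else '.' for v in d[r_,::4]))
s=np.load("side0.npz")["pixels"].astype(int);
for nm,(y0,y1,x0,x1) in dict(jar=(148,175,288,310),cap=(165,190,322,352),can=(235,292,348,374)).items():
    print(nm,(abs(s-b[:,:,::-1].astype(int))[y0:y1,x0:x1].max(2)>40).mean())
```

```text
cover 56.79842735042735 0.43056410256410255
95 [102  73 114 120 116 106  71  52  53  32  21  14  11]
##########################............
###########..#######..................
.##########...##################......
....#########..#####################..
.......#######..######################
...........###.#######################
...................####.##############
.........................#############
.........................#############
..............................########
.................................#####
..................................####
...................................###
jar 0.2222222222222222
cap 0.0
can 0.0
```

Run:
```python
from h import *
g,y=gnow();plan([.55,-.06,.26],ot(y,10),n=8)
```

```text
t 21.35 p [0.5886 0.0169 0.0868] n 8 d [-0.0386 -0.0769  0.1732] rv deg [ -0.54 -21.67  -0.2 ] w 0.0347 q [-1.42  0.13  1.32  2.26 -0.09  0.31 -1.71]
pos [[0.0397, 0.0486, -0.1033], [0.0348, 0.0488, -0.105], [0.0298, 0.0489, -0.1064], [0.0247, 0.049, -0.1077], [0.0195, 0.0492, -0.1087], [0.0144, 0.0493, -0.1094], [0.0092, 0.0495, -0.1099], [0.0039, 0.0496, -0.1102]]
rot each [-0.0004, -0.015, -0.0001]
```

Call:
play_rows:
  claw: [0.6,0.6,0.6,0.6,0.6,0.6,0.6,0.6]
  delta_pos:
    - [0.0395,0.0485,-0.1035]
    - [0.035,0.049,-0.105]
    - [0.03,0.049,-0.1065]
    - [0.0245,0.049,-0.1075]
    - [0.0195,0.049,-0.1085]
    - [0.0145,0.0495,-0.1095]
    - [0.009,0.0495,-0.11]
    - [0.004,0.0495,-0.11]
  delta_rot:
    - [0,-0.015,0]
    - [0,-0.015,0]
    - [0,-0.015,0]
    - [0,-0.015,0]
    - [0,-0.015,0]
    - [0,-0.015,0]
    - [0,-0.015,0]
    - [0,-0.015,0]

```text
time: 22.15
ee_pos: [0.5477, -0.0504, 0.2466]
eef_rot: [0.995, -0.034, 0.095, -0.009]
ft_force: [0.9, 1.1, -1.5]
width: 0.0344
grip_force: 0.0
```

Run:
```python
import numpy as np,cv2
from bench import r
s=r.read_state();print(s["time"],np.round(s["joint_positions"],2),np.round(s["ft_force"],1))
e=cv2.imread("pics/e.png")[:,400:];b=r.camera("side")["pixels"][:,:,::-1]
n=cv2.resize(b[80:280,130:290],None,fx=2.5,fy=2.5)
d=abs(e[95:290,120:270].astype(int)-n[95:290,120:270]).max(2)
for k in range(0,195,15):print(''.join('#' if v>40 else '.' for v in d[k,::4]))
t=r.camera("top")["pixels"];t0=np.load("top0.npz")["pixels"].astype(int)
for nm,(y0,y1,x0,x1) in dict(jar=(162,192,163,192),cap=(142,170,245,273),can=(158,188,338,364)).items():print(nm,(abs(t0-t)[y0:y1,x0:x1].max(2)>30).mean())
cv2.imwrite("pics/j.png",t[:,:,::-1]); print(t[225:245,120:185:3].mean(2).astype(int)[::4])
```

```text
22.15 [-1.41 -0.24  1.3   1.84  0.26  1.18 -1.81] [ 0.9  1.1 -1.5]
.............................#########
..............................########
..............................########
................................######
................................######
..................................####
...................................###
....................................##
......................................
......................................
......................................
......................................
......................................
jar 0.0
cap 0.0
can 0.0
[[133 132 135 135 134 132 135 133 135 132 138 137 136 135 138 137 136 133
  127 135 137 134]
 [134 133 135 132 133 136 132 133 134 136 135 135 134 137 136 136 135 134
  130 137 135 133]
 [134 134 135 133 134 134 134 134 133 138 135 138 135 137 135 135 135 134
  130 136 136 133]
 [135 133 137 136 133 137 132 135 134 135 135 135 136 135 137 136 135 135
  136 135 134 135]
 [136 136 134 134 136 136 134 134 136 136 134 134 135 134 137 134 137 127
  133 135 134 132]]
```

```bash
python3 -c "
from bench import r
print(r.close_job())"
```

```text
the job is handed in; nothing more can be done
None
```

I leaned the cover plate on the angle plate, slid the loaded tray into the bottom slot until it met the back stop (measured within about 3 mm of home), saw no bystander moved, and handed the job in; no verdict came back, and the hub and ring were last seen in the tray just before it went in.

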